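# Hold the belt grinder's tension arm down for a belt change

## Robot

A 7-joint arm with a two-finger parallel gripper is mounted at the origin on the work surface. World frame = base frame: x ahead of the robot, y to its left, z up, the work surface at z = 0. Lengths are in mm, angles in rad, forces in N, time in s.
With the tool pointing down it reaches from about 425 to 875 mm from the base axis. Payload 9.9 kg.
Tool frame: the origin (TCP) lies at the very end of the fingers, on their centre line; the grasp point (between the pads) lies 19 mm behind it; z points along the fingers, x is the direction in which the jaws open and shut, and the axes are right-handed (so a half turn about z gives the same grasp; the last joint's range is limited). The gripper opens to 85 mm and grips with 20 to 120 N. Pads are 22 mm wide; open, the fingers measure 114 mm over their backs; the gripper's body (76 mm by 85 mm) begins 54 mm behind the grasp point. The pads swing forward as they close: fully open they stand 13 mm farther back than shut.
Start: joints at [1.198, 0.576, 0.025, 1.437, -0.015, 1.129, -0.057], TCP at [192.246, -647.048, 231.289] pointing down, gripper open.
Joint ranges: [-2.76, 2.76], [-0.34, 2.15], [-1.52, 1.57], [0.19, 2.46], [-1.09, 4.23], [0.17, 1.99], [-2.82, 2.82]. Speed limits (rad/s): [2.22, 2.22, 3.01, 3.01, 3.14, 3.14, 3.14].

## Interface

Orientations are given as a unit quaternion [x, y, z, w].
In Python, from workcell import get_state, capture, sign_off gives the robot as it stands.
- The arm moves only by the tool send_rows, never from a script. Its argument "steps" is a list of rows, each a list of 3 entries, a list of its own where there are three numbers: the turn, a rotation vector about the tool's x, y, z in rad, then the shift along the tool's x, y, z in cm, then the opening, from 0 (shut) to 1 (fully open). A call has 1 to 12 rows; each row shifts and turns the pose as measured when the row begins, along the tool's axes as they then stand; what a row does not reach is not made up. A row lasts 1/8 s, in which the tool goes at most 62.5 mm and 10.7 degrees, less where a joint would pass 70% of its speed; a pose out of reach is approached as far as the arm can. A call with a gripper value outside its range is refused whole. The fingers move at their own pace and stop on an object; the grip force is fixed at half the most. Time passes only in rows, so rows that do not move let the fingers close. It gives the time, the measured TCP pose, the force and the opening at its end, in the units of the state.
- get_state(): the state, without advancing time (a new reading comes with each control period).
- capture(name): name is "side" or "top" or "wrist"; returns a dict with "pixels" (384x512x3 uint8, red, green, blue), "fx", "fy", "cx", "cy" (pixels), "world_to_cam" (4x4, takes a point from world to camera coordinates). Camera axes: x right, y down, z forward; pixel columns grow to the right and rows downward; lengths in mm; the calibration is good to about 2 mm. A picture is of the moment at which its call begins. There is no depth.
- sign_off(): hands the job in, once; it reports no verdict.
The state is a dict: "time_s": time; "joints": joint angles; "dq": joint speeds; "joint_torque": joint torques, N m; "tool_pos": TCP position; "tool_rot": TCP orientation; "ft_force": force on the tool from outside, world axes, zero at the start; "moment": the same for the moment, N m; "grip_width": finger opening in mm.
Only numpy, scipy, OpenCV 4.12 (cv2) and the standard library are available. Lean on these libraries where they do the work, as an engineer would, in place of code of your own. Each camera call takes 0.05 s, during which the arm holds its last target.

## Task

I am about to slip a new belt onto this bench grinder (the old one is already off). First wind the work rest back with the handwheel until its black pointer stands at the red line on the scale, then push the sprung tension arm down by its red handle, past the last click of the ratchet and on down to its stop, and keep it held there: finish still pressing it home with the gripper, not hanging on the pawl, because my fingers will be in the belt path. Leave the bottle, the cup, the parts box and the screwdriver where they are.

Things in the scene. Friction and masses are not known exactly. Their poses are not given: they have to be found in the camera images.
- grinder: Green bench belt grinder, fixed to the bench; its belt is off. Origin at the underside of its base plate (255 x 490 x 18 mm; it reaches from -140 to +115 mm in x and -240 to +250 mm in y). Its x axis points level along all wheel axles, from the motor side (robot side) to the side with the belt wheels; y is level along the machine, towards the work rest and the handwheel; z up. The motor (115 mm across, top 158 mm above the bench) lies under the red handle.
- wheel_centre (a point): Centre of the handwheel, on its axle, 82 mm above the bench. The wheel stands upright: its axle is parallel to the grinder's x, on the robot side of the machine, with 48 mm free between its rim and the bracket behind it. Black round rim 12 mm thick, its centre line 55 mm from the axle (top of the rim 143 mm above the bench), three thin spokes, no crank handle. It can be pinched across the rim from above and swung over the top, again and again.
- handwheel (a joint): Angle of the handwheel in rad, from 0 (rest fully in, at the contact wheel) to 4.7. It grows when the top of the rim moves towards the grinder's -y, and that winds the rest back (towards +y) by 9 mm per rad. Turning it takes about 0.1 N m, and it stays where it is left.
- pointer (a point): Tip of the black pointer carried by the sliding work rest, over a white scale with black 5 mm graduations. It moves along the grinder's y.
- red_line (a point): Middle of the red line (3 mm wide) across the white scale; x, y, z axes as those of the grinder. The rest is at the belt-change position when the pointer stands at this line, seen along the grinder's y (the pointer rides 9 mm above the scale).
- tension_arm: Sprung steel tension arm with an aluminium idler wheel (60 mm across), a toothed ratchet quadrant at the pivot and the red handle at its free end. Its origin is on the pivot axis, 220 mm above the bench.
- tension_angle (a joint): Angle of the tension arm in rad: 0 = up, as the spring holds it; it grows as the red handle goes down; 0.55 = on its bottom stop. The pawl clicks at about 0.27 and (the last time) 0.43; let go after the last click, the arm hangs on the pawl at about 0.43. It lifts the handle with about 9 N at the top and 15 N at the stop.
- handle (a point): Middle of the red round handle on the free end of the tension arm: 24 mm across, 80 mm long, level and parallel to the grinder's x, free on both sides and from above. It swings about the pivot axis at 165 mm radius: 28 degrees above level at the top (298 mm above the bench), 3 degrees below level at the stop (about 210 mm above the bench).
- tension_pivot (a point): Point on the pivot axis of the tension arm (parallel to the grinder's x, 220 mm above the bench), in the plane of the handle's middle. The handle lies from here towards the grinder's -y.
- pawl_angle (a joint): Angle of the small brass pawl in rad: within 0.04 of 0 when it has dropped in behind a tooth, up to 0.11 while it rides over one.
- glass_bottle: Bystander: green glass bottle with a stepped neck, 76 mm across, 130 mm high, loose; origin under its centre, z along its axis.
- cup: Bystander: white plastic cup, 72 mm across at the rim, 100 mm high, loose; origin under its centre, z along its axis.
- parts_box: Bystander: flat red parts box with a clear lid and a black catch, 110 x 160 x 40 mm, loose; origin under its centre, z up.
- screwdriver: Bystander: small screwdriver with a yellow handle, 170 mm long, lying on the bench along its own x; origin at its middle.

How it is judged (in metres and radians):
On the way, in this order (a step that is already met when the one before it is completed fails the run):
1. the work rest is wound back: its pointer stands at the red line (y of pointer in the frame of red_line between -0.003 and 0.003 m), for 0.3 s.
2. the tension arm is pushed down past the last click and the pawl has dropped in (value of joint tension_angle above 0.45 rad and value of joint pawl_angle below 0.04 rad), for 0.2 s.
At the end, for the whole second after the job is handed in: The gripper still presses on the tension arm (more than 4 N) and holds it steady at its stop (angle over 0.50 of 0.55 rad; on the pawl alone it would stand at 0.43), the pawl has dropped in behind the last tooth, and the rest's pointer is within 3 mm of the red line (all of step 1 and value of joint tension_angle above 0.5 rad and value of joint pawl_angle below 0.04 rad and contact force between the fingers and tension_arm above 4 N and velocity of joint tension_angle between -0.3 and 0.3 rad/s); the arm keeps its last pose, push and grip.
It fails at once if the glass bottle is shoved away or tipped (distance of glass_bottle from where it was at the start of the episode above 0.03 m or angle between glass_bottle's own z axis and vertical above 0.35 rad).
It fails at once if the cup is shoved away or tipped (distance of cup from where it was at the start of the episode above 0.03 m or angle between cup's own z axis and vertical above 0.35 rad).
It fails at once if the parts box is shoved away or tipped (distance of parts_box from where it was at the start of the episode above 0.03 m or angle between parts_box's own z axis and vertical above 0.35 rad).
It fails at once if the screwdriver is shoved away or tipped (distance of screwdriver from where it was at the start of the episode above 0.03 m).
It also fails if it takes over 70 s, if anything falls off the work surface, if the arm or the gripper's body presses on something with over 40 N, if the wrist force passes 120 N, or if a joint passes its speed limit or range.

## Working session

There is one attempt and no reset: what is moved stays moved. The work goes in short steps, Python scripts to look and compute and a tool call to move; the robot and the scene stay as the last step left them, time stands still between calls to the robot, and variables do not carry over. Pictures are saved under pics/ and viewed, and the job is handed in when it is done.

Besides the shell and the picture viewer there is one more tool, called after "Request:" as name([rows], argument=value, ...), one row to a line, values as JSON. send_rows: Moves the arm, as the interface text tells. Its arguments: {"type":"object","properties":{"steps":{"type":"array","items":{"type":"array"}}},"required":["steps"]}

```bash
mkdir -p pics; ls; cat > h.py <<'E'
import numpy as np, cv2
from workcell import get_state, capture, sign_off
def snap(n,f):
    c=capture(n); cv2.imwrite(f'pics/{f}.png',cv2.cvtColor(np.asarray(c['pixels'],dtype=np.uint8),cv2.COLOR_RGB2BGR)); 
    import pickle; pickle.dump(c,open(f'pics/{f}.pkl','wb')); return c
def load(f):
    import pickle; return pickle.load(open(f'pics/{f}.pkl','rb'))
def ray(c,u,v):
    T=np.array(c['world_to_cam']);R=T[:3,:3];o=-R.T@T[:3,3]
    d=R.T@np.array([(u-c['cx'])/c['fx'],(v-c['cy'])/c['fy'],1]);return o,d/np.linalg.norm(d)
def onz(c,u,v,z):
    o,d=ray(c,u,v);return o+d*(z-o[2])/d[2]
def proj(c,p):
    T=np.array(c['world_to_cam']);q=T[:3,:3]@np.array(p)+T[:3,3];return np.array([c['fx']*q[0]/q[2]+c['cx'],c['fy']*q[1]/q[2]+c['cy']])
def tri(rays):
    A=0;b=0
    for o,d in rays:
        P=np.eye(3)-np.outer(d,d);A=A+P;b=b+P@o
    return np.linalg.solve(A,b)
E
python3 - <<'E'
from h import *
for n in['side','top','wrist']:
    c=snap(n,n+'0'); print(n,c['fx'],ray(c,256,192))
print(get_state())
E
```

```text
pics
side 371.61980131779154 (array([ 905.10949535, -803.67022392,  724.12426249]), array([-0.34014687,  0.75535271, -0.56012712]))
top 438.3672546185223 (array([ 498.23783392,  -77.44381126, 1200.43086361]), array([ 0.12237311,  0.01497563, -0.99237118]))
wrist 274.8573780566746 (array([ 269.74385696, -625.11325145,  372.83543964]), array([-0.31078804, -0.09827678, -0.94538483]))
{'time_s': 0.15, 'joints': array([ 1.19818625,  0.57632838,  0.02486238,  1.43766432, -0.01501574,
        1.12897233, -0.05648092]), 'dq': array([-0.00037906, -0.00318079, -0.00123851, -0.00323865,  0.00025438,
        0.00107658, -0.0017357 ]), 'joint_torque': array([ 1.77310943e-03, -7.66264415e+01,  2.25222923e+00, -2.86181778e+01,
        1.55060651e-02,  9.76557727e-03, -1.56384021e-05]), 'tool_pos': array([ 192.17037036, -646.74574986,  230.66601239]), 'tool_rot': array([ 8.01512418e-01, -5.97977835e-01, -4.90159752e-04, -3.35297969e-04]), 'ft_force': array([ 0.79631591,  0.05985235, -0.09110163]), 'moment': array([-0.02572454,  0.02773106, -0.02541512]), 'grip_width': 85.46971843038696}
```

View pics/side0.png

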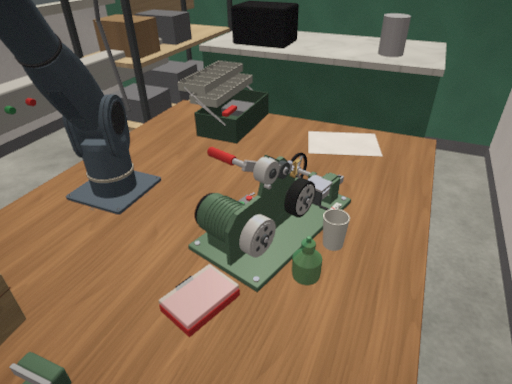

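View pics/top0.png

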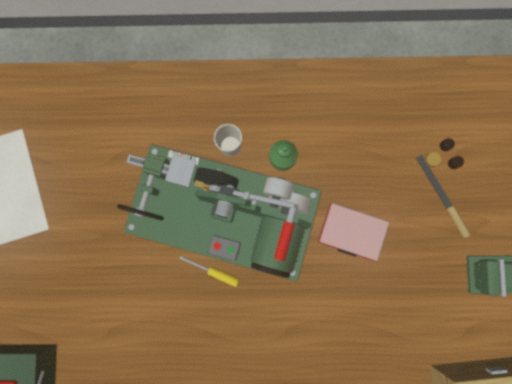

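```bash
python3 - <<'E'
from h import *
i=cv2.imread('pics/top0.png');cv2.imwrite('pics/top0z.png',cv2.resize(i[135:295,110:330],None,fx=3.6,fy=3.6,interpolation=cv2.INTER_CUBIC))
i=cv2.imread('pics/side0.png');cv2.imwrite('pics/side0z.png',cv2.resize(i[130:290,180:370],None,fx=3.6,fy=3.6,interpolation=cv2.INTER_CUBIC))
c=load('top0')
P=[onz(c,u,v,18) for u,v in[(151,147),(320,192),(298,278),(126,233)]]
print(np.round(P,1))
for a,b in[(0,1),(1,2),(2,3),(3,0)]:print(np.linalg.norm(P[a]-P[b]))
# robot silhouette
E
```

```text
[[ 771.8  229.6   18. ]
 [ 642.5 -233.    18. ]
 [ 412.9 -169.7   18. ]
 [ 535.3  293.4   18. ]]
480.2991373412029
238.22886996433894
478.9471608168097
245.00646422554658
```

View pics/top0z.png

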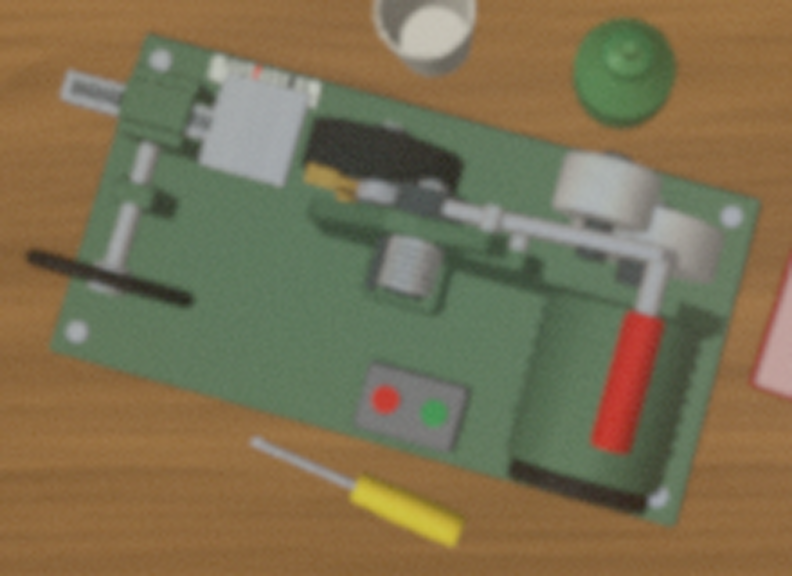

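View pics/side0z.png

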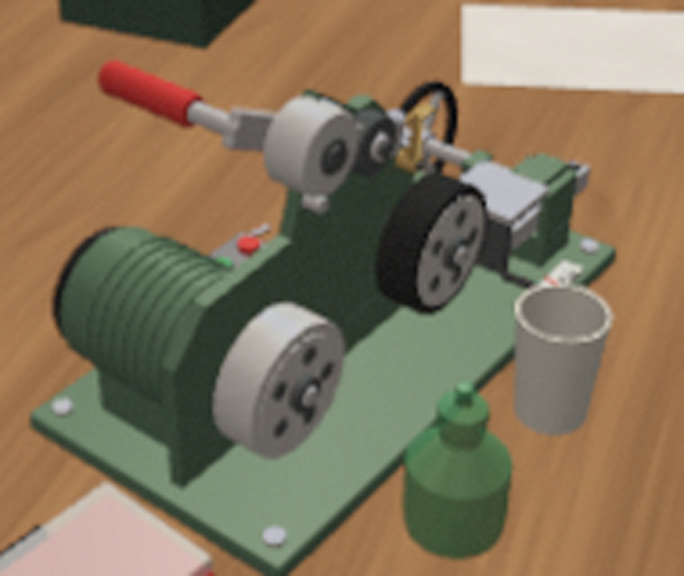

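```bash
cat >> h.py <<'E'
_c=load('top0')
_P=[onz(_c,110+u/3.6,135+v/3.6,18)[:2] for u,v in[(150,35),(760,203),(675,525),(52,350)]]
_L=np.array([[115,250],[115,-240],[-140,-240],[-140,250]])
_S,_ ,_=None,None,None
_A=_L-_L.mean(0);_B=np.array(_P)-np.mean(_P,0)
th=np.arctan2((_A[:,0]*_B[:,1]-_A[:,1]*_B[:,0]).sum(),(_A*_B).sum())
Rg=np.array([[np.cos(th),-np.sin(th)],[np.sin(th),np.cos(th)]])
tg=np.mean(_P,0)-Rg@_L.mean(0)
def g2w(p): return np.r_[Rg@np.array(p[:2],float)+tg,p[2]]
def w2g(p): return np.r_[Rg.T@(np.array(p[:2])-tg),p[2]]
E
python3 - <<'E'
from h import *
from h import _P,_L
print(np.degrees(th),tg,[np.round(np.array(p)-g2w([*l,0])[:2],1) for p,l in zip(_P,_L)])
c=load('top0')
f=lambda u,v,z:onz(c,110+u/3.6,135+v/3.6,z)
hd=f(628,382,298);print('handle',hd,w2g(hd),np.hypot(*hd[:2]))
print('handle ends',w2g(f(645,315,298)),w2g(f(611,450,298)))
for e in[(30,258),(190,300)]: print('wheel end',f(*e,82),w2g(f(*e,82)))
print('red',w2g(f(255,73,25)), 'scale',w2g(f(212,65,25)),w2g(f(320,92,25)))
cw=load('wrist0');print('wrist red')
s=load('side0')
g=lambda u,v:ray(s,180+u/3.6,130+v/3.6)
# handle in side: ends approx (115,78),(190,107)
p=tri([ray(c,110+628/3.6,135+382/3.6),g(150,93)]);print('handle tri',p,w2g(p))
p=tri([ray(c,110+110/3.6,135+272/3.6),g(430,125)]);print('wheel tri?',p,w2g(p))
i=cv2.imread('pics/top0.png');cv2.imwrite('pics/sc0.png',cv2.resize(i[138:180,140:215],None,fx=10,fy=10,interpolation=cv2.INTER_CUBIC))
E
```

```text
-15.975265625949545 [601.93935906  22.08477673] [array([-3.1, -2.9]), array([-2.3,  4.3]), array([4.1, 1.9]), array([ 1.2, -3.3])]
handle [ 507.73288241 -121.37450392  298.        ] [ -51.08507749 -163.84669757  298.        ] 522.0387438553497
handle ends [ -11.71547531 -163.1925146   298.        ] [ -90.67152843 -164.64331156  298.        ]
wheel end [601.17398783 294.86307922  82.        ] [-75.81050042 262.03312029  82.        ]
wheel end [570.17964063 179.1819777   82.        ] [-73.76983904 142.28921644  82.        ]
red [104.79381586 158.15044308  25.        ] scale [102.02193085 191.5969581   25.        ] [103.86767986 106.23998951  25.        ]
wrist red
handle tri [ 508.46050444 -120.9129151   298.85986404] [ -50.51259536 -163.20267718  298.85986404]
wheel tri? [593.34931497 232.75498738 104.52910264] [-66.23945367 200.17008091 104.52910264]
```

View pics/sc0.png

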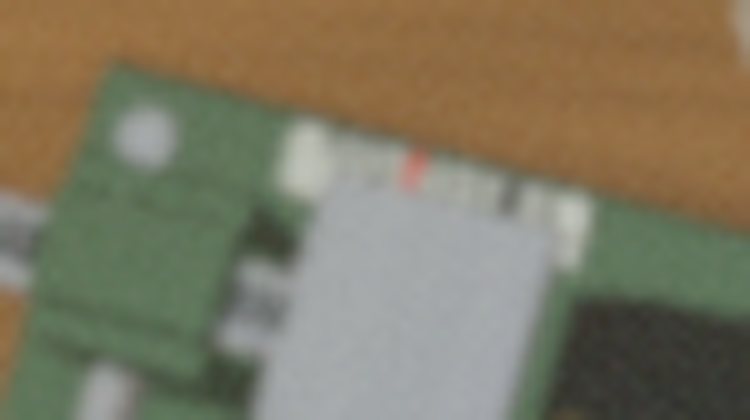

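View pics/wrist0.png

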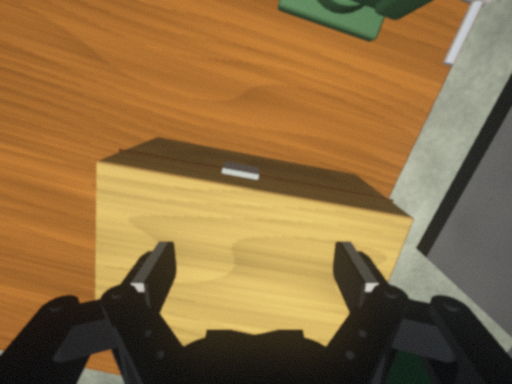

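Request:
send_rows([
  [[0, 0, 0], [0, 0, -6], 0.5],
  [[0, 0, 0], [0, 0, -6], 0.5],
  [[0, 0, 0], [0, 0, -6], 0.5],
  [[0, 0, 0], [-2.6, -5, 0], 0.5],
  [[0, 0, 0], [-2.6, -5, 0], 0.5],
  [[0, 0, 0], [-2.6, -5, 0], 0.5],
  [[0, 0, 0], [-2.6, -5, 0], 0.5],
  [[0, 0, 0], [-2.6, -5, 0], 0.5],
  [[0, 0, 0], [-2.6, -5, 0], 0.5],
  [[0, 0, 0], [-2.6, -5, 0], 0.5],
  [[0, 0, 0], [-2.6, -5, 0], 0.5],
  [[0, 0, 0], [-2.6, -5, 0], 0.5],
])

```text
time_s: 1.65
tool_pos: [564.1, -288.3, 413.3]
tool_rot: [0.798, -0.602, -0.003, -0.0]
ft_force: [0.7, -0.7, -1.3]
grip_width: 42.4
```

```bash
cat >> h.py <<'E'
from scipy.spatial.transform import Rotation as Ro
def goal_wheel(phi,cen=(-75,202,82),r=36):
    # phi rad, + toward gy
    gx=np.r_[Rg@[1,0],0];gy=np.r_[Rg@[0,1],0]
    rad=np.sin(phi)*gy+np.cos(phi)*np.array([0,0,1.])
    z=-rad;x=gx;y=np.cross(z,x)
    return g2w(cen)+r*rad, Ro.from_matrix(np.c_[x,y,z])
def delta(pos,rot):
    s=get_state();R=Ro.from_quat(s['tool_rot'])
    print('t',round(s['time_s'],2),'tcp',np.round(s['tool_pos'],1),'F',np.round(s['ft_force'],1),'w',round(s['grip_width'],1),'j',np.round(s['joints'],2))
    print('turn',np.round((R.inv()*rot).as_rotvec(),3),'shift cm',np.round(R.inv().apply(pos-s['tool_pos'])/10,2))
E
python3 - <<'E'
from h import *
p,R=goal_wheel(0);print(p);delta(p+[0,0,200],R)
c=load('top0')
for z in (60,100,150): print(w2g(onz(c,110+405/3.6,135+265/3.6,z)))
print(w2g(onz(c,181.3,154.8,25)),w2g(onz(c,191.2,157.8,34)))
E
```

```text
[585.43073034 236.9253343  118.        ]
t 1.65 tcp [ 564.1 -288.3  413.3] F [ 0.7 -0.7 -1.3] w 42.4 j [ 0.45  0.43 -0.08  1.21  0.03  1.51 -0.92]
turn [ 0.     0.006 -1.013] shift cm [-49.86 -16.52   9.74]
[-7.3635291   3.70764698 60.        ]
[ -9.6412862   -0.77955106 100.        ]
[-12.48848259  -6.38854862 150.        ]
[106.40688084 157.29408744  25.        ] [104.25166204 126.78086015  34.        ]
```

Request:
send_rows([
  [[0, 0, 0], [-5.6, -1.85, 0], 0.5],
  [[0, 0, 0], [-5.6, -1.85, 0], 0.5],
  [[0, 0, 0], [-5.6, -1.85, 0], 0.5],
  [[0, 0, 0], [-5.6, -1.85, 0], 0.5],
  [[0, 0, 0], [-5.6, -1.85, 0], 0.5],
  [[0, 0, 0], [-5.6, -1.85, 0], 0.5],
  [[0, 0, 0], [-5.6, -1.85, 0], 0.5],
  [[0, 0, 0], [-5.6, -1.85, 0], 0.5],
  [[0, 0, 0], [-4, -1.5, 0], 0.5],
  [[0, 0, -0.18], [0, 0, 0], 0.5],
  [[0, 0, -0.18], [0, 0, 0], 0.5],
  [[0, 0, -0.18], [0, 0, 0], 0.5],
])

```text
time_s: 3.15
tool_pos: [584.6, 249.4, 409.3]
tool_rot: [0.934, -0.356, -0.007, -0.0]
ft_force: [0.4, 0.2, -0.4]
grip_width: 42.3
```

Request:
send_rows([
  [[0, 0, -0.18], [0, 0, 0], 0.5],
  [[0, 0, -0.18], [0, 0, 0], 0.5],
  [[0, 0, -0.12], [0, 0, 0], 0.5],
])

```text
time_s: 3.52
tool_pos: [584.3, 249.3, 408.2]
tool_rot: [0.993, -0.115, -0.008, -0.001]
ft_force: [0.3, -0.7, 0.0]
grip_width: 42.6
```

```bash
python3 - <<'E'
from h import *
p,R=goal_wheel(0);delta(p+[0,0,140],R)
c=snap('wrist','w1');print([proj(c,g2w(q)) for q in [(-75,202,143),(105,157,25),(105,127,34),(-75,202,82),(-75,257,82),(-75,147,82)]])
E
```

```text
t 3.52 tcp [584.3 249.3 408.2] F [ 0.3 -0.7  0. ] w 42.6 j [-0.2   0.46 -0.47  1.2   0.19  1.54 -0.87]
turn [-0.     0.016  0.048] shift cm [ 0.64  1.19 15.01]
[array([259.47123518, 161.38798794]), array([349.38104139, 175.2467345 ]), array([348.41630937, 191.11293799]), array([259.41368891, 153.61096093]), array([261.20499216, 120.85063714]), array([257.74881843, 184.05901372])]
```

View pics/w1.png

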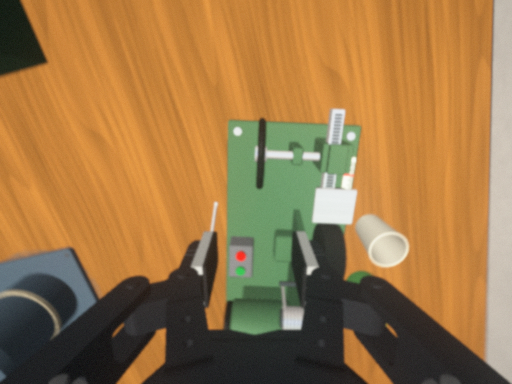

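Request:
send_rows([
  [[0, 0.016, 0.048], [0.7, 1.2, 5], 0.5],
  [[0, 0, 0], [0, 0, 5], 0.5],
  [[0, 0, 0], [0, 0, 5], 0.5],
  [[0, 0, 0], [0, 0, 5], 0.5],
])

```text
time_s: 4.08
tool_pos: [590.0, 236.8, 206.3]
tool_rot: [0.99, -0.142, 0.003, -0.003]
ft_force: [0.3, 0.5, -0.3]
grip_width: 42.7
```

```bash
python3 - <<'E'
from h import *
p,R=goal_wheel(0);delta(p+[0,0,0],R)
c=snap('wrist','w2');print([proj(c,g2w(q)) for q in [(-75,202,143),(105,157,25),(105,127,34),(-75,257,82),(-75,147,82)]])
E
```

```text
t 4.08 tcp [590.  236.8 206.3] F [ 0.3  0.5 -0.3] w 42.7 j [-0.19  0.56 -0.44  1.58  0.26  1.05 -0.98]
turn [-0.006 -0.006 -0.006] shift cm [-0.49  0.17  8.82]
[array([247.6984302 , 204.10337431]), array([392.09259093, 202.47640199]), array([391.98301223, 227.16412565]), array([248.00667424, 126.94348636]), array([249.30100105, 231.31048673])]
```

View pics/w2.png

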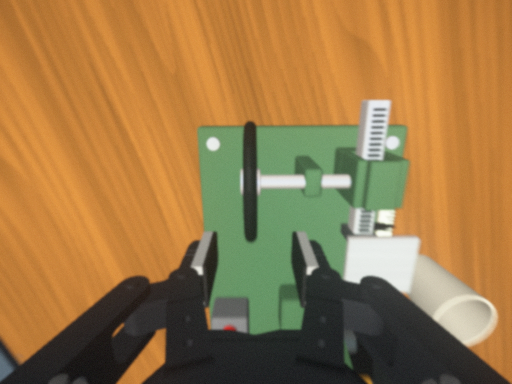

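```bash
sed -i 's/cen=(-75,202,82)/cen=(-73,201,82)/' h.py; python3 - <<'E'
from h import *
p,R=goal_wheel(.55,r=110);delta(p,R)
E
```

```text
t 4.12 tcp [587.  235.  199.2] F [-3.  -2.2 -5.8] w 42.9 j [-0.19  0.56 -0.44  1.59  0.26  1.05 -0.98]
turn [-0.55   0.003 -0.005] shift cm [-0.04 -5.79  2.34]
```

Request:
send_rows([
  [[-0.183, 0, 0], [0, -1.93, 0.78], 0.5],
  [[-0.183, 0, 0], [0, -2.04, 0.42], 0.5],
  [[-0.183, 0, 0], [0, -2.08, 0.04], 0.5],
  [[0, 0, 0], [0, 0, 0], 0.5],
])

```text
time_s: 4.62
tool_pos: [604.0, 285.8, 172.9]
tool_rot: [0.949, -0.144, -0.042, 0.277]
ft_force: [-0.7, 0.4, 0.0]
grip_width: 43.4
```

```bash
python3 - <<'E'
from h import *
p,R=goal_wheel(.55,r=36);delta(p,R)
E
```

```text
t 4.62 tcp [604.  285.8 172.9] F [-0.7  0.4  0. ] w 43.4 j [-0.57  0.89 -0.26  1.1   0.46  1.69 -1.15]
turn [ 0.019  0.012 -0.018] shift cm [-0.16 -0.35  6.92]
```

Request:
send_rows([
  [[0.019, 0.012, -0.018], [-0.16, -0.35, 2.3], 0.5],
  [[0, 0, 0], [0, 0, 2.3], 0.5],
  [[0, 0, 0], [0, 0, 2.2], 0.5],
  [[0, 0, 0], [0, 0, 0], 0.5],
])

```text
time_s: 5.12
tool_pos: [594.5, 254.7, 115.9]
tool_rot: [0.953, -0.138, -0.035, 0.267]
ft_force: [0.1, -0.6, 0.8]
grip_width: 42.2
```

```bash
python3 - <<'E'
from h import *
p,R=goal_wheel(.55,r=36);delta(p,R)
snap('wrist','w3')
E
```

```text
t 5.12 tcp [594.5 254.7 115.9] F [ 0.1 -0.6  0.8] w 42.2 j [-0.52  0.88 -0.27  1.28  0.48  1.51 -1.19]
turn [-0.005 -0.001 -0.009] shift cm [-0.19 -0.01  0.36]
```

View pics/w3.png

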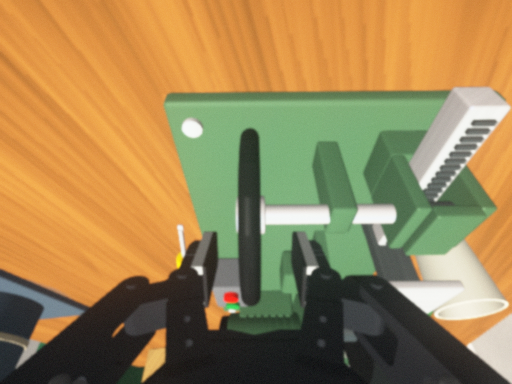

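Request:
send_rows([
  [[0, 0, 0], [-0.1, 0, 0.3], 0.2],
  [[0, 0, 0], [0, 0, 0], 0],
  [[0, 0, 0], [0, 0, 0], 0],
  [[0, 0, 0], [0, 0, 0], 0],
])

```text
time_s: 5.68
tool_pos: [592.2, 256.0, 116.1]
tool_rot: [0.954, -0.138, -0.036, 0.265]
ft_force: [-0.9, -1.0, -3.9]
grip_width: 9.9
```

```bash
python3 - <<'E'
from h import *
p,R=goal_wheel(.55,r=36);delta(p,R)
E
```

```text
t 5.67 tcp [592.2 256.  116.1] F [-0.9 -1.  -3.9] w 9.9 j [-0.53  0.88 -0.27  1.28  0.48  1.5  -1.19]
turn [-0.009 -0.    -0.009] shift cm [0.07 0.03 0.42]
```

Request:
send_rows([
  [[0.16, 0, 0], [0, 0.62, 0.05], 0],
  [[0.16, 0, 0], [0, 0.62, 0.05], 0],
  [[0.16, 0, 0], [0, 0.62, 0.05], 0],
])

```text
time_s: 6.05
tool_pos: [588.4, 242.2, 120.3]
tool_rot: [0.99, -0.14, 0.0, 0.025]
ft_force: [3.2, -2.2, -29.5]
grip_width: 9.6
```

```bash
python3 - <<'E'
from h import *
p,R=goal_wheel(.07,r=36);delta(p,R)
snap('top','t2')
i=cv2.imread('pics/t2.png');cv2.imwrite('pics/t2z.png',cv2.resize(i[135:215,110:260],None,fx=5,fy=5,interpolation=cv2.INTER_CUBIC))
E
```

```text
t 6.05 tcp [588.4 242.2 120.3] F [  3.2  -2.2 -29.5] w 9.6 j [-0.23  0.66 -0.43  1.64  0.37  0.95 -1.09]
turn [-0.02  -0.008 -0.003] shift cm [0.06 0.42 0.26]
```

View pics/t2z.png

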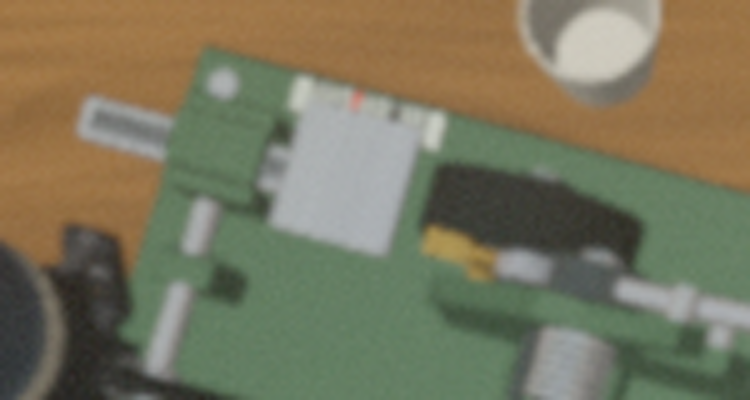

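Request:
send_rows([
  [[0.15, 0, 0], [0, 0.75, 0.15], 0],
  [[0.16, 0, 0], [0, 0.65, 0.1], 0],
  [[0.16, 0, 0], [0, 0.65, 0.1], 0],
])

```text
time_s: 6.48
tool_pos: [583.0, 223.0, 119.3]
tool_rot: [0.966, -0.136, 0.038, -0.215]
ft_force: [14.8, 27.3, -62.9]
grip_width: 9.7
```

```bash
python3 - <<'E'
from h import *
p,R=goal_wheel(-.4,r=36);delta(p,R)
E
```

```text
t 6.47 tcp [583.  223.  119.3] F [ 14.8  27.3 -62.9] w 9.7 j [ 0.25  0.65 -0.74  1.95  0.17  0.42 -0.75]
turn [-0.04  -0.015  0.003] shift cm [0.05 0.26 0.34]
```

Request:
send_rows([
  [[-0.04, 0, 0], [0, 0.2, 0.35], 0],
])

```text
time_s: 6.6
tool_pos: [579.7, 211.2, 112.6]
tool_rot: [0.97, -0.143, 0.032, -0.192]
ft_force: [-34.6, -42.7, 69.5]
grip_width: 9.5
```

```bash
python3 - <<'E'
from h import *
p,R=goal_wheel(-.4,r=36);delta(p,R)
E
```

```text
t 6.6 tcp [579.7 211.2 112.6] F [-34.6 -42.7  69.5] w 9.5 j [ 0.22  0.64 -0.7   1.94  0.19  0.45 -0.77]
turn [ 0.008 -0.012 -0.012] shift cm [ 0.03 -1.14  0.2 ]
```

Request:
send_rows([
  [[0, 0, 0], [0, 0, 0], 0.1],
  [[0, 0, 0], [0, 0, 0], 0.45],
  [[0, 0, 0], [0, 0, 0], 0.45],
])

```text
time_s: 6.98
tool_pos: [580.7, 210.8, 114.6]
tool_rot: [0.97, -0.144, 0.032, -0.192]
ft_force: [0.2, -1.2, 0.4]
grip_width: 38.8
```

```bash
python3 - <<'E'
from h import *
p,R=goal_wheel(-.4,r=36);delta(p,R)
snap('top','t3')
i=cv2.imread('pics/t3.png');cv2.imwrite('pics/t3z.png',cv2.resize(i[135:185,140:220],None,fx=10,fy=10,interpolation=cv2.INTER_CUBIC))
E
```

```text
t 6.97 tcp [580.7 210.8 114.6] F [ 0.2 -1.2  0.4] w 38.8 j [ 0.22  0.64 -0.7   1.94  0.18  0.45 -0.77]
turn [ 0.007 -0.013 -0.013] shift cm [-0.09 -1.07  0.38]
```

View pics/t3z.png

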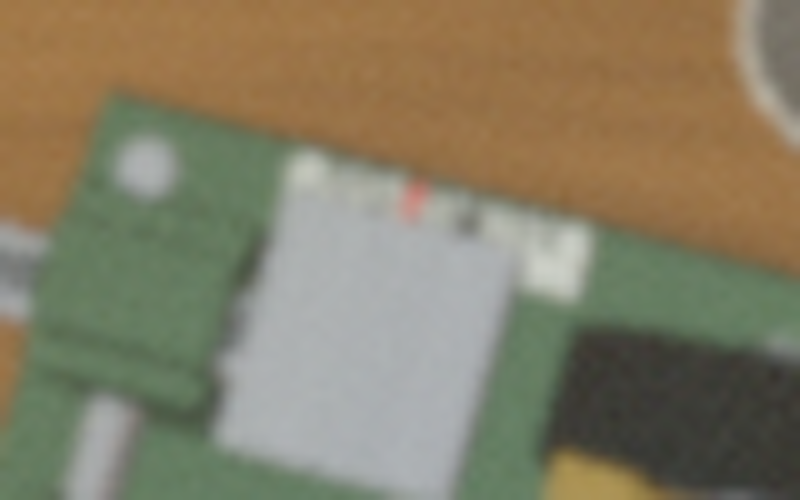

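Request:
send_rows([
  [[0, 0, 0], [0, 0, -2.5], 0.45],
  [[0, 0, 0], [0, 0, -2.5], 0.45],
  [[-0.16, 0, 0], [0, -1.5, 0.1], 0.45],
  [[-0.16, 0, 0], [0, -1.5, 0.1], 0.45],
  [[-0.16, 0, 0], [0, -1.5, 0.1], 0.45],
  [[-0.16, 0, 0], [0, -1.5, 0.1], 0.45],
  [[-0.16, 0, 0], [0, -1.5, 0.1], 0.45],
  [[-0.15, 0, 0], [0, -1.5, 0.1], 0.45],
  [[0, 0, 0], [0, 0, 0], 0.45],
])

```text
time_s: 8.15
tool_pos: [606.4, 269.2, 155.6]
tool_rot: [0.946, -0.151, -0.037, 0.283]
ft_force: [-0.4, 0.3, -0.8]
grip_width: 38.4
```

```bash
python3 - <<'E'
from h import *
p,R=goal_wheel(.55,r=36);delta(p,R)
E
```

```text
t 8.15 tcp [606.4 269.2 155.6] F [-0.4  0.3 -0.8] w 38.4 j [-0.53  0.9  -0.29  1.15  0.5   1.66 -1.19]
turn [ 0.03   0.005 -0.036] shift cm [-0.93 -0.73  4.63]
```

Request:
send_rows([
  [[0.03, 0, -0.036], [-0.85, -0.7, 0], 0.45],
  [[0, 0, 0], [0, 0, 2.3], 0.45],
  [[0, 0, 0], [0, 0, 2], 0.45],
  [[0, 0, 0], [0, 0, 0], 0.45],
])

```text
time_s: 8.65
tool_pos: [594.0, 255.5, 117.9]
tool_rot: [0.955, -0.134, -0.038, 0.262]
ft_force: [0.1, -0.1, 1.0]
grip_width: 38.6
```

```bash
python3 - <<'E'
from h import *
p,R=goal_wheel(.55,r=36);delta(p,R)
E
```

```text
t 8.65 tcp [594.  255.5 117.9] F [ 0.1 -0.1  1. ] w 38.6 j [-0.5   0.88 -0.31  1.28  0.5   1.52 -1.2 ]
turn [-0.014  0.002  0.001] shift cm [-0.12 -0.06  0.57]
```

Request:
send_rows([
  [[0, 0, 0], [-0.1, 0, 0.5], 0.2],
  [[0, 0, 0], [0, 0, 0], 0],
  [[0, 0, 0], [0, 0, 0], 0],
  [[0, 0, 0], [0, 0, 0], 0],
  [[0.16, 0, 0], [0, 0.62, 0.06], 0],
  [[0.16, 0, 0], [0, 0.62, 0.06], 0],
  [[0.16, 0, 0], [0, 0.65, 0.12], 0],
  [[0, 0, 0], [0, 0, 0], 0],
])

```text
time_s: 9.65
tool_pos: [586.3, 235.3, 118.6]
tool_rot: [0.99, -0.139, -0.004, 0.02]
ft_force: [-0.5, -1.1, -12.2]
grip_width: 10.0
```

```bash
python3 - <<'E'
from h import *
p,R=goal_wheel(.07,r=36);delta(p,R)
E
```

```text
t 9.65 tcp [586.3 235.3 118.6] F [ -0.5  -1.1 -12.2] w 10.0 j [-0.18  0.67 -0.48  1.65  0.39  0.95 -1.1 ]
turn [-0.03   0.002  0.   ] shift cm [ 0.07 -0.28  0.06]
```

Request:
send_rows([
  [[0.14, 0, 0], [0, 0.6, 0.12], 0],
  [[0.15, 0, 0], [0, 0.6, 0.15], 0],
  [[0.15, 0, 0], [0, 0.6, 0.15], 0],
  [[0, 0, 0], [0, 0, 0], 0],
  [[0, 0, 0], [0, 0, 0], 0.1],
  [[0, 0, 0], [0, 0, 0], 0.45],
  [[0, 0, 0], [0, 0, 0], 0.45],
])

```text
time_s: 10.52
tool_pos: [583.6, 221.2, 116.0]
tool_rot: [0.97, -0.133, 0.03, -0.201]
ft_force: [0.3, 0.8, 0.7]
grip_width: 38.3
```

```bash
python3 - <<'E'
from h import *
p,R=goal_wheel(-.4,r=36);delta(p,R)
snap('top','t4')
i=cv2.imread('pics/t4.png');cv2.imwrite('pics/t4z.png',cv2.resize(i[135:185,140:220],None,fx=10,fy=10,interpolation=cv2.INTER_CUBIC))
E
```

```text
t 10.53 tcp [583.6 221.2 116. ] F [0.3 0.8 0.7] w 38.3 j [ 0.25  0.66 -0.75  1.92  0.23  0.46 -0.8 ]
turn [-0.01  -0.002  0.007] shift cm [-0.05 -0.02  0.1 ]
```

View pics/t4z.png

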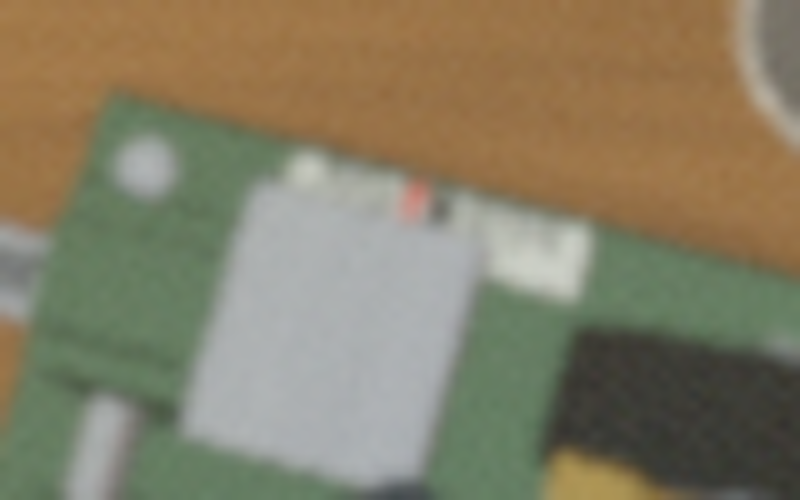

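```bash
python3 - <<'E'
from h import *
for f in('t3','t4'):
    c=load(f);im=np.asarray(c['pixels']).astype(int)
    sub=im[150:165,170:205]
    r=sub[...,0]-sub[...,1]; red=(r>45)&(sub[...,0]>170)&(sub[...,2]>90)
    v,u=np.nonzero(red);w=r[red]
    ru,rv=(u*w).sum()/w.sum()+170,(v*w).sum()/w.sum()+150
    g=sub.sum(2); 
    print(f,ru,rv,w2g(onz(c,ru,rv,25)))
    # profile of intensity along scale at gx 104..: sample at z=25
    for gx in(101,104,107):
        print(gx,[(y,int(cv2.getRectSubPix(np.asarray(c['pixels'],np.uint8)[...,1].copy(),(1,1),tuple(map(float,proj(c,g2w((gx,y,34))))))[0,0])) for y in range(130,172,2)])
E
```

```text
t3 181.0 154.45045045045046 [107.12049197 158.36685343  25.        ]
101 [(130, 179), (132, 176), (134, 173), (136, 162), (138, 146), (140, 140), (142, 145), (144, 156), (146, 167), (148, 171), (150, 172), (152, 170), (154, 160), (156, 156), (158, 159), (160, 168), (162, 169), (164, 168), (166, 167), (168, 170), (170, 174)]
104 [(130, 182), (132, 182), (134, 177), (136, 164), (138, 141), (140, 135), (142, 140), (144, 153), (146, 165), (148, 173), (150, 174), (152, 168), (154, 158), (156, 148), (158, 152), (160, 162), (162, 171), (164, 170), (166, 172), (168, 174), (170, 174)]
107 [(130, 172), (132, 173), (134, 173), (136, 162), (138, 148), (140, 140), (142, 148), (144, 157), (146, 164), (148, 168), (150, 162), (152, 153), (154, 142), (156, 133), (158, 140), (160, 155), (162, 170), (164, 171), (166, 170), (168, 168), (170, 164)]
t4 181.0 154.46017699115043 [107.09455884 158.3591172   25.        ]
101 [(130, 190), (132, 187), (134, 179), (136, 173), (138, 171), (140, 175), (142, 174), (144, 168), (146, 154), (148, 145), (150, 144), (152, 155), (154, 155), (156, 156), (158, 160), (160, 169), (162, 170), (164, 169), (166, 167), (168, 170), (170, 173)]
104 [(130, 185), (132, 184), (134, 181), (136, 176), (138, 171), (140, 174), (142, 175), (144, 165), (146, 140), (148, 124), (150, 121), (152, 141), (154, 147), (156, 146), (158, 151), (160, 163), (162, 172), (164, 171), (166, 173), (168, 175), (170, 175)]
107 [(130, 172), (132, 172), (134, 172), (136, 168), (138, 166), (140, 168), (142, 171), (144, 162), (146, 145), (148, 123), (150, 123), (152, 129), (154, 135), (156, 132), (158, 142), (160, 156), (162, 170), (164, 171), (166, 171), (168, 170), (170, 166)]
```

Request:
send_rows([
  [[0, 0, 0], [0, 0, -2.5], 0.45],
  [[0, 0, 0], [0, 0, -2.5], 0.45],
  [[-0.16, 0, 0], [-0.1, -1.4, 0.1], 0.45],
  [[-0.16, 0, 0], [-0.1, -1.4, 0.1], 0.45],
  [[-0.16, 0, 0], [-0.1, -1.4, 0.1], 0.45],
  [[-0.16, 0, 0], [-0.1, -1.4, 0.1], 0.45],
  [[-0.16, 0, 0], [-0.1, -1.4, 0.1], 0.45],
  [[-0.13, 0, 0], [-0.1, -1.4, 0.1], 0.45],
  [[0, 0, 0], [0, 0, 0], 0.45],
])

```text
time_s: 11.7
tool_pos: [601.4, 282.8, 162.3]
tool_rot: [0.954, -0.139, -0.028, 0.264]
ft_force: [-0.7, 0.0, -0.6]
grip_width: 38.4
```

```bash
python3 - <<'E'
from h import *
p,R=goal_wheel(.55,r=36);delta(p,R)
E
```

```text
t 11.7 tcp [601.4 282.8 162.3] F [-0.7  0.  -0.6] w 38.4 j [-0.52  0.87 -0.35  1.17  0.52  1.64 -1.21]
turn [-0.012 -0.015 -0.014] shift cm [-0.15  0.09  5.83]
```

Request:
send_rows([
  [[-0.01, -0.015, -0.014], [-0.1, 0.1, 2], 0.45],
  [[0, 0, 0], [0, 0, 2], 0.45],
  [[0, 0, 0], [0, 0, 1.5], 0.45],
  [[0, 0, 0], [0, 0, 0], 0.45],
])

```text
time_s: 12.2
tool_pos: [593.5, 249.7, 115.4]
tool_rot: [0.954, -0.136, -0.037, 0.266]
ft_force: [-0.4, -0.4, -0.1]
grip_width: 38.4
```

```bash
python3 - <<'E'
from h import *
p,R=goal_wheel(.55,r=36);delta(p,R)
E
```

```text
t 12.2 tcp [593.5 249.7 115.4] F [-0.4 -0.4 -0.1] w 38.4 j [-0.48  0.89 -0.36  1.29  0.53  1.53 -1.22]
turn [-0.006  0.    -0.004] shift cm [-0.22 -0.42  0.06]
```

Request:
send_rows([
  [[0, 0, 0], [-0.15, -0.42, 0], 0.2],
  [[0, 0, 0], [0, 0, 0], 0],
  [[0, 0, 0], [0, 0, 0], 0],
  [[0, 0, 0], [0, 0, 0], 0],
  [[0.16, 0, 0], [0, 0.62, 0.06], 0],
  [[0.16, 0, 0], [0, 0.62, 0.06], 0],
  [[0.16, 0, 0], [0, 0.65, 0.12], 0],
  [[0, 0, 0], [0, 0, 0], 0],
  [[0.14, 0, 0], [0, 0.6, 0.12], 0],
  [[0.15, 0, 0], [0, 0.6, 0.15], 0],
  [[0.12, 0, 0], [0, 0.45, 0.12], 0],
  [[0, 0, 0], [0, 0, 0], 0],
])

```text
time_s: 13.7
tool_pos: [582.9, 223.2, 115.1]
tool_rot: [0.973, -0.136, 0.028, -0.182]
ft_force: [1.9, 5.3, -15.0]
grip_width: 10.3
```

```bash
cat > pt.py <<'E'
from h import *
def meas(f):
    c=snap('top',f)
    i=cv2.imread(f'pics/{f}.png');cv2.imwrite(f'pics/{f}z.png',cv2.resize(i[135:185,140:220],None,fx=10,fy=10,interpolation=cv2.INTER_CUBIC))
    px=np.asarray(c['pixels'],np.uint8)
    for gx in(101,104,107):
        print(gx,[(y,cv2.getRectSubPix(px,(1,1),tuple(map(float,proj(c,g2w((gx,y,34))))))[0,0].tolist()) for y in range(144,170,2)])
E
python3 - <<'E'
from pt import *
p,R=goal_wheel(-.4,r=36);delta(p,R);meas('t5')
E
```

```text
t 13.7 tcp [582.9 223.2 115.1] F [  1.9   5.3 -15. ] w 10.3 j [ 0.22  0.66 -0.75  1.91  0.3   0.5  -0.89]
turn [ 0.03  -0.004  0.002] shift cm [ 0.06  0.1  -0.05]
101 [(144, [174, 177, 169]), (146, [171, 174, 167]), (148, [172, 174, 169]), (150, [172, 174, 169]), (152, [170, 172, 166]), (154, [160, 161, 154]), (156, [151, 151, 145]), (158, [144, 144, 140]), (160, [154, 155, 151]), (162, [160, 162, 157]), (164, [164, 166, 160]), (166, [163, 165, 159]), (168, [166, 169, 163])]
104 [(144, [170, 174, 164]), (146, [170, 172, 163]), (148, [172, 173, 164]), (150, [173, 174, 164]), (152, [172, 168, 158]), (154, [165, 155, 146]), (156, [152, 139, 131]), (158, [141, 134, 127]), (160, [150, 149, 140]), (162, [161, 163, 154]), (164, [166, 168, 160]), (166, [169, 171, 162]), (168, [172, 174, 165])]
107 [(144, [165, 169, 159]), (146, [165, 167, 157]), (148, [165, 167, 156]), (150, [162, 161, 150]), (152, [165, 154, 142]), (154, [169, 144, 132]), (156, [159, 130, 119]), (158, [152, 136, 125]), (160, [152, 151, 140]), (162, [164, 168, 157]), (164, [166, 170, 160]), (166, [167, 170, 160]), (168, [166, 169, 158])]
```

View pics/t5z.png

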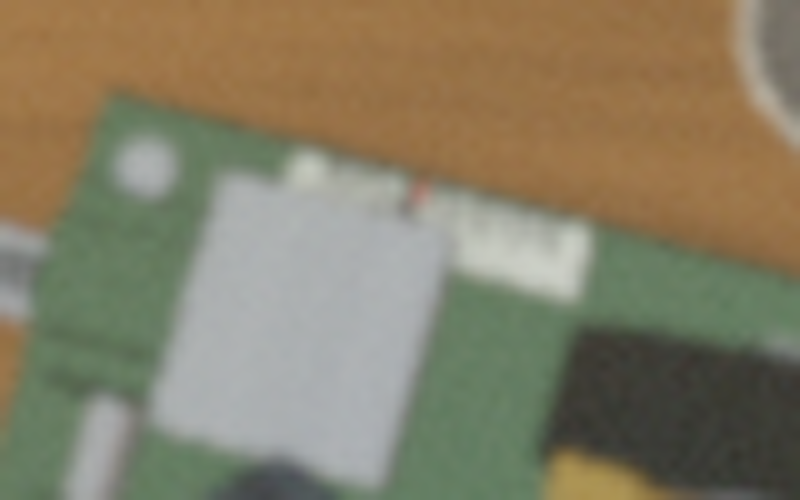

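Request:
send_rows([
  [[0, 0, 0], [0, 0, 0], 0.1],
  [[0, 0, 0], [0, 0, 0], 0.45],
  [[0, 0, 0], [0, 0, 0], 0.45],
  [[0, 0, 0], [0, 0, -3], 0.45],
  [[0, 0, 0], [0, 0, -4], 0.45],
  [[-0.16, 0, 0], [0, 0, -3], 0.45],
  [[-0.16, 0, 0], [0, 0, -3], 0.45],
  [[-0.08, 0, 0], [0, 0, -3], 0.45],
])

```text
time_s: 14.75
tool_pos: [573.8, 180.6, 274.5]
tool_rot: [0.99, -0.141, 0.003, 0.021]
ft_force: [-0.1, -0.2, -0.8]
grip_width: 38.3
```

```bash
python3 - <<'E'
from h import *
p,R=goal_wheel(0,r=36);delta(g2w((95,78,280)),R)
E
```

```text
t 14.75 tcp [573.8 180.6 274.5] F [-0.1 -0.2 -0.8] w 38.3 j [ 0.01  0.5  -0.67  1.55  0.36  1.24 -1.01]
turn [ 0.041 -0.011 -0.004] shift cm [16.6   6.61 -0.09]
```

Request:
send_rows([
  [[0.041, -0.01, 0], [4.2, 1.6, 0], 0.45],
  [[0, 0, 0], [4.2, 1.6, 0], 0.45],
  [[0, 0, 0], [4.2, 1.6, 0], 0.45],
  [[0, 0, 0], [4.2, 1.6, 0], 0.45],
  [[0, 0, 0], [0, 0, 2], 0.45],
  [[0, 0, 0], [0, 0, 2], 0.45],
  [[0, 0, 0], [0, 0, 0], 0.45],
])

```text
time_s: 15.62
tool_pos: [726.8, 82.2, 243.5]
tool_rot: [0.991, -0.134, 0.008, -0.004]
ft_force: [-0.3, 0.4, 0.8]
grip_width: 38.6
```

```bash
python3 - <<'E'
from h import *
p,R=goal_wheel(0,r=36);delta(g2w((95,78,280)),R)
c=snap('wrist','w6'); o,_=ray(c,0,0);print('cam g',w2g(o)); uv=proj(c,g2w((105,158,25)));print(uv)
u,v=map(int,uv);i=cv2.imread('pics/w6.png');a,b=max(v-30,0),max(u-40,0);print(a,b);cv2.imwrite('pics/w6z.png',cv2.resize(i[a:v+30,b:u+40],None,fx=10,fy=10,interpolation=cv2.INTER_CUBIC))
E
```

```text
t 15.62 tcp [726.8  82.2 243.5] F [-0.3  0.4  0.8] w 38.6 j [ 0.14  0.7  -0.63  1.25  0.41  1.3  -0.75]
turn [-0.01  -0.016  0.009] shift cm [-0.81  1.38 -3.68]
cam g [100.97357295 170.38742894 386.56792883]
[252.86332943 110.90030515]
80 212
```

View pics/w6z.png

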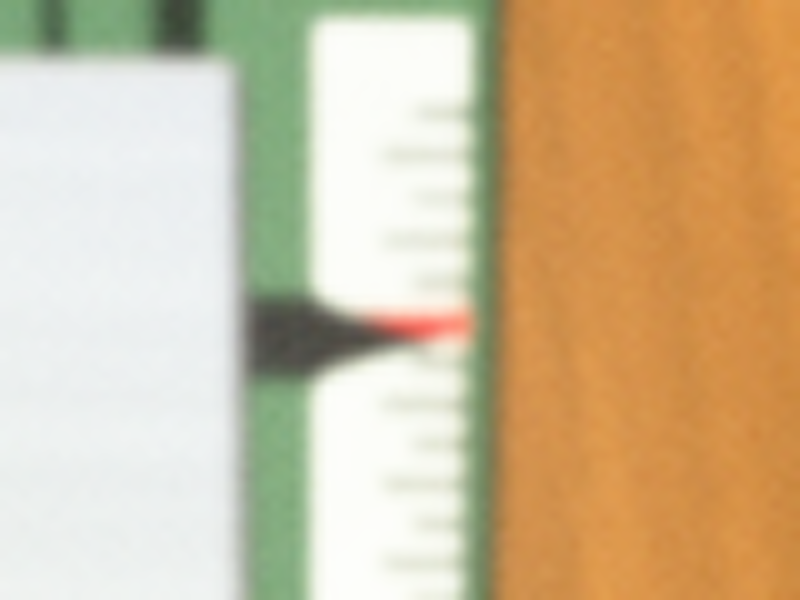

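Request:
send_rows([
  [[0, 0, 0], [0, 0, -5.5], 0.6],
  [[0, 0, 0], [0, 0, -5.5], 0.6],
  [[0, 0, 0], [0, 0, -5.5], 0.6],
  [[0, 0, 0.18], [-2.9, 5, 0], 0.6],
  [[0, 0, 0.18], [-2, 5.4, 0], 0.6],
  [[0, 0, 0.18], [-1, 5.7, 0], 0.6],
  [[0, 0, 0.18], [0, 5.8, 0], 0.6],
  [[0, 0, 0.18], [1.1, 5.6, 0], 0.6],
  [[0, 0, 0.18], [0, 0, 0], 0.6],
  [[0, 0, 0.18], [0, 0, 0], 0.6],
  [[0, 0, 0.18], [0, 0, 0], 0.6],
  [[0, 0, 0.13], [0, 0, 0], 0.6],
])

```text
time_s: 17.18
tool_pos: [511.9, -113.7, 427.2]
tool_rot: [-0.591, 0.806, -0.012, 0.024]
ft_force: [-0.3, 1.5, -0.1]
grip_width: 50.9
```

```bash
cat >> h.py <<'E'
def Rhand():
    gx=np.r_[Rg@[1,0],0];gy=np.r_[Rg@[0,1],0]
    return Ro.from_matrix(np.c_[-gy,-gx,[0,0,-1]])
E
python3 - <<'E'
from h import *
delta(g2w((-51,-163.5,360)),Rhand())
c=snap('wrist','w7');print(proj(c,g2w((-11,-163.5,298))),proj(c,g2w((-91,-163.5,298))))
E
```

```text
t 17.18 tcp [ 511.9 -113.7  427.2] F [-0.3  1.5 -0.1] w 50.9 j [ 0.43  0.21 -0.37  1.5   0.07  1.39 -1.82]
turn [-0.049  0.023 -0.027] shift cm [0.98 0.49 6.69]
[263.027642  149.5765565] [264.33411441 223.9408946 ]
```

View pics/w7.png

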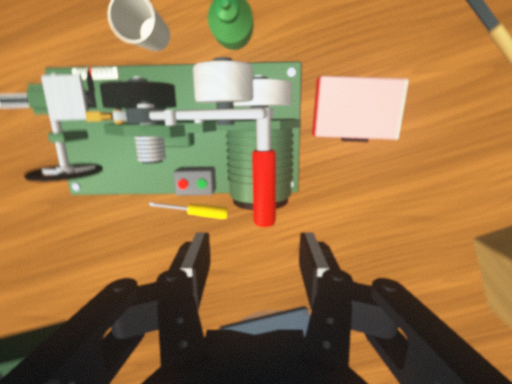

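Request:
send_rows([
  [[-0.049, 0.023, -0.027], [1, 0.5, 2], 0.6],
  [[0, 0, 0], [0, 0, 4.5], 0.6],
  [[0, 0, 0], [0, 0, 0], 0.6],
])

```text
time_s: 17.6
tool_pos: [504.6, -121.2, 361.0]
tool_rot: [-0.605, 0.796, 0.001, -0.002]
ft_force: [-0.7, 0.2, 0.7]
grip_width: 51.3
```

```bash
python3 - <<'E'
from h import *
delta(g2w((-51,-163.5,279)),Rhand())
c=snap('wrist','w8');print(proj(c,g2w((-11,-163.5,298))),proj(c,g2w((-91,-163.5,298))))
E
```

```text
t 17.6 tcp [ 504.6 -121.2  361. ] F [-0.7  0.2  0.7] w 51.3 j [ 0.42  0.26 -0.37  1.61  0.1   1.29 -1.81]
turn [ 0.003 -0.002  0.008] shift cm [-0.11 -0.34  8.19]
[251.38477724 150.8476728 ] [250.92758528 244.86781762]
```

View pics/w8.png

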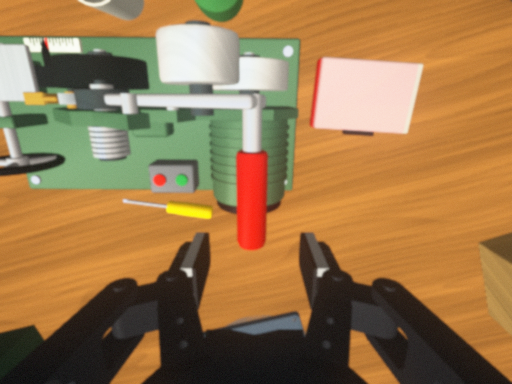

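Request:
send_rows([
  [[0, 0, 0], [-0.1, -0.3, 4], 0.6],
  [[0, 0, 0], [0, 0, 3.5], 0.6],
  [[0, 0, 0], [0, 0, 0], 0.6],
])

```text
time_s: 18.02
tool_pos: [512.3, -121.7, 291.8]
tool_rot: [-0.607, 0.795, -0.003, 0.002]
ft_force: [0.3, 0.2, 0.2]
grip_width: 51.1
```

```bash
python3 - <<'E'
from h import *
delta(g2w((-51,-163.5,279)),Rhand())
E
```

```text
t 18.02 tcp [ 512.3 -121.7  291.8] F [0.3 0.2 0.2] w 51.1 j [ 0.42  0.31 -0.37  1.73  0.13  1.12 -1.83]
turn [-0.007 -0.001  0.012] shift cm [0.05 0.45 1.27]
```

Shift down the remainder and grip.

Request:
send_rows([
  [[0, 0, 0.012], [0.05, 0.4, 1.2], 0.6],
  [[0, 0, 0], [0, 0, 0], 0],
  [[0, 0, 0], [0, 0, 0], 0],
  [[0, 0, 0], [0, 0, 0], 0],
])

```text
time_s: 18.52
tool_pos: [510.7, -120.6, 284.0]
tool_rot: [-0.602, 0.798, -0.005, 0.004]
ft_force: [2.7, -0.4, -9.4]
grip_width: 22.2
```

```bash
python3 - <<'E'
from h import *
delta(g2w((-51,-163.5,279)),Rhand())
for a in np.arange(0,.56,.11):
    e=np.radians(28)-a; print(round(a,2),-163.5+165*(np.cos(np.radians(28))-np.cos(e)),220+165*np.sin(e))
E
```

```text
t 18.52 tcp [ 510.7 -120.6  284. ] F [ 2.7 -0.4 -9.4] w 22.2 j [ 0.42  0.31 -0.37  1.75  0.13  1.09 -1.85]
turn [-0.013 -0.     0.001] shift cm [0.12 0.26 0.49]
0.0 -163.5 297.462807859672
0.11 -171.12322137941072 281.00142996903503
0.22 -176.89326666127715 263.8026787439295
0.33 -180.74038866866115 246.07444931969886
0.44 -182.61808414444027 228.03103706042552
0.55 -182.50365587356896 209.8905471985535
```

Request:
send_rows([
  [[0, 0, 0], [0.4, 0, 0.8], 0],
  [[0, 0, 0], [0.4, 0, 0.9], 0],
  [[0, 0, 0], [0.3, 0, 0.9], 0],
  [[0, 0, 0], [0.3, 0, 0.9], 0],
])

```text
time_s: 19.02
tool_pos: [507.6, -132.0, 253.9]
tool_rot: [-0.602, 0.798, -0.006, 0.007]
ft_force: [-5.0, 4.3, 11.8]
grip_width: 22.5
```

```bash
python3 - <<'E'
from h import *
delta(g2w((-51,-177,245)),Rhand())
E
```

```text
t 19.02 tcp [ 507.6 -132.   253.9] F [-5.   4.3 11.8] w 22.5 j [ 0.43  0.34 -0.37  1.8   0.14  1.01 -1.84]
turn [-0.018  0.003  0.001] shift cm [0.29 0.29 0.89]
```

Request:
send_rows([
  [[0, 0, 0], [0.3, 0, 1], 0],
  [[0, 0, 0], [0.25, 0, 1], 0],
  [[0, 0, 0], [0.2, 0, 1], 0],
  [[0, 0, 0], [0.15, 0, 1], 0],
])

```text
time_s: 19.52
tool_pos: [505.9, -138.5, 218.9]
tool_rot: [-0.602, 0.798, -0.007, 0.009]
ft_force: [-5.1, 5.5, 12.6]
grip_width: 22.1
```

```bash
python3 - <<'E'
from h import *
delta(g2w((-51,-182.5,196)),Rhand())
E
```

```text
t 19.52 tcp [ 505.9 -138.5  218.9] F [-5.1  5.5 12.6] w 22.1 j [ 0.44  0.37 -0.36  1.86  0.16  0.92 -1.84]
turn [-0.022  0.005  0.   ] shift cm [0.18 0.33 2.29]
```

Request:
send_rows([
  [[0, 0, 0], [0.1, 0, 1], 0],
  [[0, 0, 0], [0.05, 0, 1], 0],
  [[0, 0, 0], [0, 0, 0.7], 0],
  [[0, 0, 0], [0, 0, 0.5], 0],
])

```text
time_s: 20.02
tool_pos: [505.8, -139.1, 191.8]
tool_rot: [-0.601, 0.799, -0.008, 0.01]
ft_force: [-9.3, 2.7, 22.8]
grip_width: 21.9
```

```bash
python3 - <<'E'
from h import *
delta(g2w((-51,-182.5,196)),Rhand())
E
```

```text
t 20.02 tcp [ 505.8 -139.1  191.8] F [-9.3  2.7 22.8] w 21.9 j [ 0.43  0.4  -0.35  1.9   0.18  0.85 -1.86]
turn [-0.025  0.006 -0.002] shift cm [ 0.11  0.28 -0.43]
```

Request:
send_rows([
  [[0, 0, 0], [0, 0, 0.4], 0],
  [[0, 0, 0], [0, 0, 0.4], 0],
])

```text
time_s: 20.27
tool_pos: [506.0, -139.1, 188.5]
tool_rot: [-0.601, 0.799, -0.01, 0.01]
ft_force: [-21.1, 5.4, 60.6]
grip_width: 22.1
```

```bash
python3 - <<'E'
from h import *
delta(g2w((-51,-182.5,196)),Rhand())
for n in('side','top'):
  c=snap(n,n+'9');i=cv2.imread(f'pics/{n}9.png');
  if n=='side': cv2.imwrite('pics/side9z.png',cv2.resize(i[100:290,150:370],None,fx=3.6,fy=3.6,interpolation=cv2.INTER_CUBIC))
  else:cv2.imwrite('pics/top9z.png',cv2.resize(i[135:295,110:330],None,fx=3.6,fy=3.6,interpolation=cv2.INTER_CUBIC))
s=load('side9')
print('tip arc preds')
for a in(.43,.5,.55):
    e=np.radians(28)-a;print(a,(proj(s,g2w((-11,-18-165*np.cos(e),220+165*np.sin(e))))-[150,100])*3.6)
E
```

```text
t 20.27 tcp [ 506.  -139.1  188.5] F [-21.1   5.4  60.6] w 22.1 j [ 0.43  0.4  -0.35  1.91  0.18  0.84 -1.86]
turn [-0.028  0.005 -0.002] shift cm [ 0.11  0.3  -0.75]
tip arc preds
0.43 [285.86643003 321.26208976]
0.5 [286.51698669 335.73874175]
0.55 [287.47689826 345.62613829]
```

View pics/side9z.png

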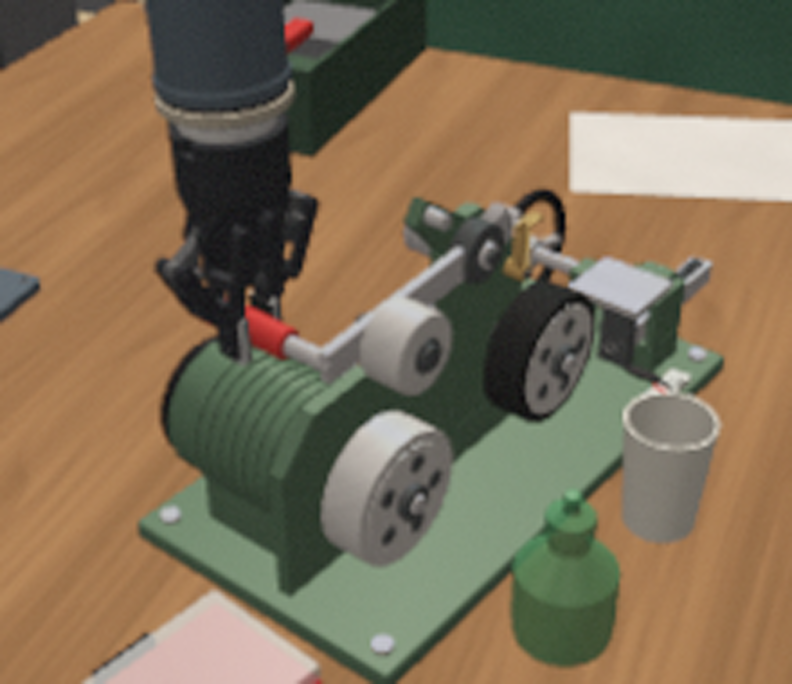

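View pics/top9z.png

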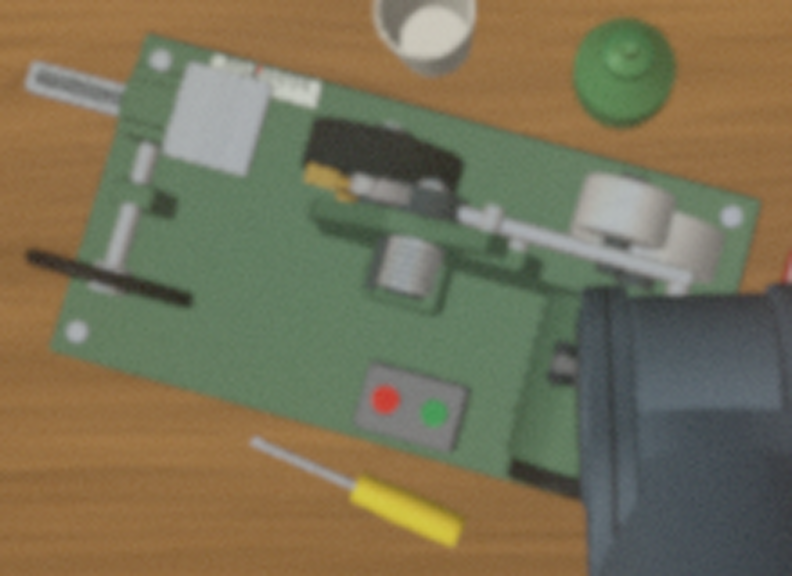

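Request:
send_rows([
  [[0, 0, 0], [0, 0, 0.25], 0],
  [[0, 0, 0], [0, 0, 0.25], 0],
])

```text
time_s: 20.62
tool_pos: [506.0, -139.2, 189.3]
tool_rot: [-0.601, 0.799, -0.012, 0.011]
ft_force: [-9.6, 3.3, 26.6]
grip_width: 22.4
```

```bash
python3 - <<'E'
from h import *
for k in range(3):
    delta(g2w((-51,-182.5,196)),Rhand()); c=snap('side','s%d'%(10+k))
i=cv2.imread('pics/s12.png');cv2.imwrite('pics/s12z.png',cv2.resize(i[150:240,195:365],None,fx=4.6,fy=4.6,interpolation=cv2.INTER_CUBIC))
E
```

```text
t 20.62 tcp [ 506.  -139.2  189.3] F [-9.6  3.3 26.6] w 22.4 j [ 0.43  0.4  -0.35  1.91  0.18  0.83 -1.87]
turn [-0.033  0.003 -0.003] shift cm [ 0.1   0.29 -0.68]
t 20.68 tcp [ 506.  -139.2  189.3] F [-10.6   3.2  27.8] w 22.1 j [ 0.43  0.4  -0.35  1.91  0.18  0.83 -1.87]
turn [-0.033  0.003 -0.003] shift cm [ 0.11  0.29 -0.68]
t 20.73 tcp [ 506.  -139.2  189.3] F [-10.6   3.6  27.8] w 22.1 j [ 0.43  0.4  -0.35  1.91  0.18  0.83 -1.87]
turn [-0.033  0.003 -0.003] shift cm [ 0.1   0.29 -0.68]
```

View pics/s12z.png

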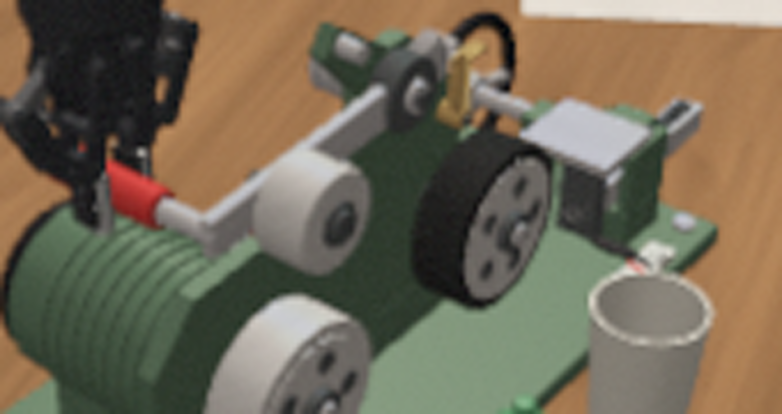

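```bash
python3 - <<'E'
from h import *
print(sign_off()); s=get_state(); print(s['time_s'],s['ft_force'],s['tool_pos'])
E
```

```text
the job is handed in; nothing more can be done
None
the job is handed in; nothing more can be done
```

The job is handed in: the rest is wound back to the red line and the gripper is still pressing the tension arm on its stop. It took about 21 s of the 70 s allowed.

**Work rest:** I wound it back with three pinch-and-swing strokes on the handwheel rim. A wrist-camera close-up afterwards showed the pointer tip about 0.7–1 mm short of the red line's middle, inside the 3 mm limit. The top camera agreed to within its own 1–2 mm.

**Tension arm:** I gripped the red handle and pushed it down along its arc.
- **Force:** it rose from about 12 N on the way down to 23 N, with a brief peak of 60 N at the stop. I then eased it to a steady 28 N, above the spring's 15 N.
- **Angle:** the side view gave about 0.52 ± 0.03 rad, just under the 0.55 stop but clear of the 0.43 pawl position. That estimate is rough, so I relied on the force for being on the stop.
- **Disagreement:** the tool ended about 7 mm lower than the handle's travel accounts for. I put this down to the pads slipping slightly on the handle at the stop.

**Not confirmed:**
- I did not measure the pawl angle. I inferred that it has dropped in from the arm being past the last click.
- After pressing down I did not re-measure the pointer, but nothing touched the wheel.

**Bystanders:** I never went near the bottle, cup, parts box or screwdriver. In the last pictures the bottle, cup and screwdriver were where they started; the parts box was mostly cut off.

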